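Pack the balance's transport lock and hold it tight

TASK

Pack the balance's transport lock: stand spacer plates from the rack upright, side by side and fully down in the gap between the fixed post and the balance's sprung lug, adding plates until pushing the lug closes the gap tight. Then press the lug firmly against the stack from outside, for instance by pinching lug and post together, and finish while still holding it clamped like that, not touching the plates. Leave spare plates in the rack and do not disturb the jar, the small bottle or the spatula.

Things in the scene. Friction and masses are not known exactly. Their poses are not given: they have to be found in the camera images.
- service_plate: Grey steel plate fixed to the bench, top at z 10 mm, with a low white balance on it. Origin: on its underside, below the gap, at mid-width of post and lug. Own y points from the post across the gap to lug and balance, x along the gap faces, z up. It spans x -130..130, y -75..295 mm; balance x -110..110, y 105..285, 60 mm high, its pan 72 mm high.
- post_face (a point): Centre of the gap face (to +y of the plate) of the fixed steel post, 22.5 mm above the plate's top. Post: 30 wide (x), 12 thick (y), 45 mm high, rounded top, outer face 12 mm to -y of here; foot 50 mm wide (x), 6 mm high. It is bolted at a different y each time: the gap is 23 to 35 mm with the lug let go. Axes as the plate's.
- lug_face (a point): Centre of the gap face (to -y of the plate) of the sprung steel lug, 22.5 mm above the plate's top; moves with it. Lug: 30 wide (x), 12 thick (y), 45 mm high, rounded top, outer face 12 mm to +y of here. A low stem (16 mm wide, top 9 mm above the plate) joins it to the balance. Axes as the plate's.
- lug (a joint): How far the lug is pushed towards the post, m: 0 = let go (a spring returns it there, 2.5 N, rising to 4 N), 0.014 = end stop. At the stop it still leaves 9.5 to 21 mm to the post, so one plate never fills the gap: two or three are needed, depending on the post.
- rack: Black plastic rack fixed to the bench, 60 (x) x 150 (y) x 28 mm high. Four slots side by side along its y at -48, -16, 16, 48 mm, 9.6 mm wide, floors 6 mm above the bench, walls 36 mm long in x, so the plates' narrow edges stick out about 4 mm on both sides. Origin: centre of its underside.
- shim0_mid (a point): Centre (half-way up) of spacer plate 0: one of four alike aluminium plates, 44 (its x, width) x 8 (its y, thickness) x 62 mm high (its z), about 55 g, top edge rounded, flat foot. Starts upright in a slot of the rack; can be taken from above by its two narrow edges (44 mm apart). Standing in the gap on the plate its centre is 41 mm above the bench.
- shim1_mid (a point): Centre (half-way up) of spacer plate 1: one of four alike aluminium plates, 44 (its x, width) x 8 (its y, thickness) x 62 mm high (its z), about 55 g, top edge rounded, flat foot. Starts upright in a slot of the rack; can be taken from above by its two narrow edges (44 mm apart). Standing in the gap on the plate its centre is 41 mm above the bench.
- shim2_mid (a point): Centre (half-way up) of spacer plate 2: one of four alike aluminium plates, 44 (its x, width) x 8 (its y, thickness) x 62 mm high (its z), about 55 g, top edge rounded, flat foot. Starts upright in a slot of the rack; can be taken from above by its two narrow edges (44 mm apart). Standing in the gap on the plate its centre is 41 mm above the bench.
- shim3_mid (a point): Centre (half-way up) of spacer plate 3: one of four alike aluminium plates, 44 (its x, width) x 8 (its y, thickness) x 62 mm high (its z), about 55 g, top edge rounded, flat foot. Starts upright in a slot of the rack; can be taken from above by its two narrow edges (44 mm apart). Standing in the gap on the plate its centre is 41 mm above the bench.
- jar: White jar with a black cap, 68 mm diameter, 90 mm high; bystander. Origin: centre of its underside.
- vial: Small white bottle, 42 mm diameter, 75 mm high; bystander. Origin: centre of its underside.
- spatula: Red plastic spatula spoon, 170 mm long, lying on the bench along its own x; bystander. Origin: middle of its underside.
Not all that is in view belongs to the job. Leave any purple look-alike of the part that bears shim3_mid alone.

How it is judged:
By the outcome, as a careful person would: the job done as asked, in the order asked, and still so for the second after the job is handed in, while the arm keeps its last pose, push and grip.
It also fails if it takes over 72 s, if anything falls off the work surface, if the arm or the gripper's body presses on something with over 40 N, if the wrist force passes 120 N, or if a joint passes its speed limit or range.

ROBOT

A 7-joint arm with a two-finger parallel gripper is mounted at the origin on the work surface. World frame = base frame: x ahead of the robot, y to its left, z up, the work surface at z = 0. Lengths are in mm, angles in rad, forces in N, time in s.
With the tool pointing down it reaches from about 425 to 875 mm from the base axis. Payload 8.4 kg.
Tool frame: the origin (TCP) lies at the very end of the fingers, on their centre line; the grasp point (between the pads) lies 19 mm behind it (grip_depth is the z of the grasp point in the tool frame, in mm); z points along the fingers, y is the line along which they close (so a half turn about z gives the same grasp; the last joint's range is limited). The gripper opens to 87 mm and grips with 3 to 60 N. Pads are 19 mm wide; open, the fingers measure 117 mm over their backs; the gripper's body (75 mm by 190 mm) begins 51 mm behind the grasp point.
Start: joints at [-1.431, 0.333, 0.04, 1.465, -0.013, 1.343, -0.059], TCP at [153.752, 631.525, 222.546] pointing down, gripper open.
Joint ranges: [-2.58, 2.58], [-0.38, 2.09], [-1.3, 1.39], [0.25, 2.4], [-1.5, 4.64], [0.08, 2.09], [-2.65, 2.65]. Speed limits (rad/s): [2.22, 2.22, 2.79, 2.79, 3.14, 3.14, 3.14].

INTERFACE

Orientations are given as a 3x3 rotation matrix whose columns are the frame's x, y, z axes.
In Python, from plant import observe, snapshot, sign_off, grip_depth gives the robot as it stands.
- The arm moves only by the shell command python3 -m crank 'ROWS' [FORCE]. ROWS is text: rows parted by semicolons, each of 7 numbers parted by spaces: the shift along the world's x, y, z in m, then the turn, a rotation vector about the world's x, y, z in degrees, then the gripper's target within -1 to 1 (fully open at 1, half-way at 0, shut at -1). A call has 1 to 20 rows; each row shifts and turns the commanded pose from where the row before left it; what a row does not reach is not made up. A row lasts 1/12 s, in which the tool goes at most 41.7 mm and 7.16 degrees, less where a joint would pass 70% of its speed; a pose out of reach is approached as far as the arm can. A call with a gripper value outside its range is refused whole. The fingers move at their own pace and stop on an object; FORCE is the grip in N (left out, the last holds). Time passes only in rows, so rows that do not move let the fingers close. It gives the time, the measured TCP pose, the force, the opening and the grip force at its end, in the units of the state.
- observe(): the state, without advancing time (a new reading comes with each control period).
- snapshot(name): name is "scene" or "top"; returns a dict with "image" (420x560x3 uint8, blue, green, red), "depth" (420x560 float32, mm along the optical axis (not along the pixel's ray), 0 where there is no reading), "fovy" (degrees; the focal length in pixels is half the picture's height over the tangent of half this angle, whatever the lens; pixels are square), "cx", "cy" (the principal point, pixels), "rvec" (rotation vector, rad) and "tvec" (3), from world to camera coordinates, as OpenCV has them. Camera axes: x right, y down, z forward; pixel columns grow to the right and rows downward; lengths in mm; the calibration is good to about 2 mm. A picture is of the moment at which its call begins.
- sign_off(): hands the job in; it is judged then, once.
The state is a dict: "clock": time; "joint_positions": joint angles; "joint_velocities": joint speeds; "joint_torque": joint torques, N m; "tool_pos": TCP position; "ee_rot": TCP orientation; "ft_force": force on the tool from outside, world axes, zero at the start; "torque": the same for the moment, N m; "gripper_width": opening from 0.0 (shut) to 1.0 (fully open); "finger_force": force on a finger pad.
Only numpy, scipy, OpenCV 4.12 (cv2) and the standard library are available. Lean on these libraries where they do the work, as an engineer would, in place of code of your own. Each camera call takes 0.05 s, during which the arm holds its last target. There are 200 camera calls.

## Working session

There is one attempt and no reset: what is moved stays moved. The work goes in short steps, Python scripts to look and compute and a shell command to move; the robot and the scene stay as the last step left them, time stands still between calls to the robot, and variables do not carry over. Pictures are saved under pics/ and viewed, at most 10 in all, crops included, and the job is handed in when it is done.

```bash
ls; mkdir -p pics; cat > h.py <<'E'
import numpy as np,cv2
from plant import observe,snapshot,sign_off,grip_depth
def cam(s):
    f=210/np.tan(np.radians(s["fovy"])/2); K=np.array([[f,0,s["cx"]],[0,f,s["cy"]],[0,0,1]])
    R=cv2.Rodrigues(np.array(s["rvec"],float))[0]; return K,R,np.array(s["tvec"],float).ravel()
def cloud(s):
    K,R,t=cam(s); v,u=np.mgrid[:420,:560]; d=s["depth"].astype(float)
    P=np.stack([(u-K[0,2])/K[0,0]*d,(v-K[1,2])/K[1,1]*d,d],-1); return (P-t)@R
def ray(s,u,v,z):
    K,R,t=cam(s); c=-R.T@t; d=R.T@np.array([(u-K[0,2])/K[0,0],(v-K[1,2])/K[1,1],1]); return c+d*(z-c[2])/d[2]
def proj(s,P):
    K,R,t=cam(s); q=K@(R@np.array(P,float)+t); return q[:2]/q[2]
E
python3 - <<'E'
from h import *
import pickle
print(grip_depth,{k:np.round(v,3) for k,v in observe().items()})
ims=[]
for n in("scene","top"):
    s=snapshot(n); pickle.dump(s,open(n+"0.pkl","wb")); cv2.imwrite(f"pics/{n}0.png",s["image"])
    K,R,t=cam(s); print(n,K[0,0],s["cx"],s["cy"],-R.T@t,R[2])
E
```

```text
pics
-18.700000000000003 {'clock': np.float64(0.0), 'joint_positions': array([-1.431,  0.334,  0.04 ,  1.466, -0.013,  1.343, -0.059]), 'joint_velocities': array([ 0.001, -0.001, -0.001, -0.   ,  0.   ,  0.   , -0.   ]), 'joint_torque': array([ 0.0000e+00, -6.5636e+01,  1.3350e+00, -4.0380e+01, -6.0000e-02,
        4.5000e-02,  0.0000e+00]), 'tool_pos': array([153.651, 631.106, 221.683]), 'ee_rot': array([[-0.972,  0.237, -0.   ],
       [ 0.237,  0.972, -0.002],
       [-0.   , -0.002, -1.   ]]), 'ft_force': array([0.526, 1.065, 0.326]), 'torque': array([ 0.   ,  0.012, -0.039]), 'finger_force': np.float64(0.0), 'gripper_width': np.float64(1.003)}
scene 409.33977196677097 280.7049180343131 209.1162555332835 [ 959.50681152 -673.06231165  483.3380848 ] [-0.48526193  0.69173443 -0.53481244]
top 382.05969352964394 278.95190452620864 205.51223899963833 [ 449.87727158 -146.35293221 1003.07393054] [ 0.17574722 -0.00365944 -0.98442853]
```

View pics/top0.png

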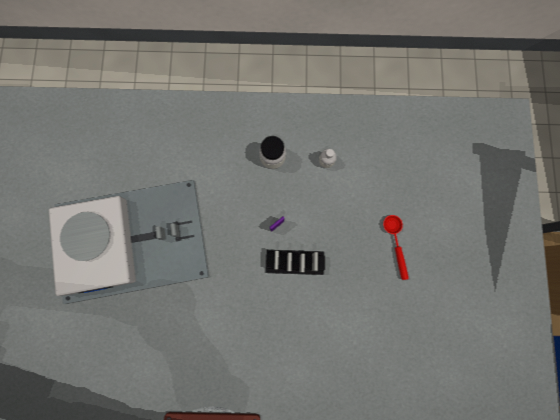

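View pics/scene0.png

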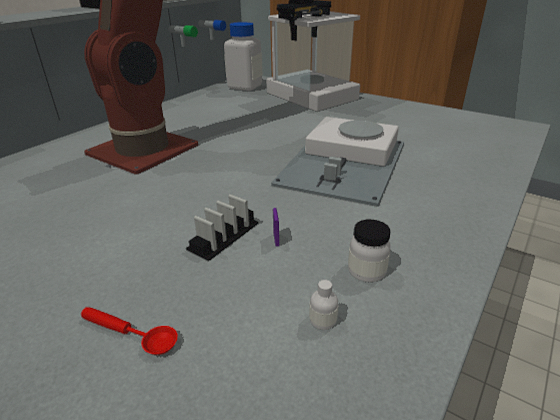

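The top view shows the rack at (295,262) with four aluminium plates at (277/290/303/316,262). Candidates for a plate are those four and a purple look-alike at (277,223), which I leave alone. Post and lug are at about (160–190,231), the balance at (90,245), jar (272,150), bottle (328,157), and spatula (398,250).

```bash
python3 - <<'E'
from h import *
import pickle
T=pickle.load(open("top0.pkl","rb"));S=pickle.load(open("scene0.pkl","rb"))
a=cv2.resize(T["image"][205:290,120:340],None,fx=3.6,fy=3.6,interpolation=cv2.INTER_CUBIC)
b=cv2.resize(S["image"][145:262,180:350],None,fx=2.3,fy=2.3,interpolation=cv2.INTER_CUBIC)
o=np.zeros((306+270,792,3),np.uint8);o[:306]=a;o[306:306+269,:391]=b
b2=cv2.resize(S["image"][150:190,305:365],None,fx=6.5,fy=6.5,interpolation=cv2.INTER_CUBIC);o[306:566,395:785]=b2
cv2.imwrite("pics/crop0.png",o)
for n,s in(("top",T),("scene",S)):
    P=cloud(s);x,y,z=P[...,0],P[...,1],P[...,2];im=s["image"].astype(int)
    print(n,"bench z",np.median(z[(x>300)&(x<800)&(y<50)&(y>-400)]))
    g=im.min(-1)>110; sat=im.max(-1)-im.min(-1)
    m=((z>52)&(z<80)&(x>300)&(x<800)&(y>-350)&(y<-50)&(sat<40)).astype(np.uint8)
    k,l,st,c=cv2.connectedComponentsWithStats(m)
    for i in range(1,k):
        if st[i,4]>8:
            q=P[l==i];r=cv2.minAreaRect(q[:,:2].astype(np.float32));print("rack",st[i],q.mean(0).round(1),q.min(0).round(),q.max(0).round(),r)
    m=((z>30)&(z<64)&(x>420)&(x<580)&(y>50)&(y<195)).astype(np.uint8)
    k,l,st,c=cv2.connectedComponentsWithStats(m)
    for i in range(1,k):
        if st[i,4]>5:
            q=P[l==i];print("lug",st[i],q.mean(0).round(1),q.min(0).round(),q.max(0).round(),cv2.minAreaRect(q[:,:2].astype(np.float32)))
    # balance top
    m=(z>50)&(z<66)&(y>190)&(y<480)&(x>300)&(x<650);q=P[m]
    if len(q)>20: print("bal",len(q),np.median(q,0).round(1),cv2.minAreaRect(q[:,:2].astype(np.float32)))
# black rack in top, plane z=28
im=T["image"];m=(im.max(-1)<45);m[:240]=0;m[285:]=0;m[:,:255]=0;m[:,335:]=0
v,u=np.nonzero(m);pts=np.array([ray(T,a,b,28)[:2] for a,b in zip(u,v)],np.float32);print("rackrect",cv2.minAreaRect(pts),cv2.boxPoints(cv2.minAreaRect(pts)))
for u in(277,290,303,316):print(ray(T,u,262,68).round(1))
E
```

```text
top bench z 0.5402504446071192
rack [259 147  26  18 135] [ 740.6 -128.9   63.1] [ 728. -160.   52.] [771. -95.  80.] ((747.80419921875, -129.06427001953125), (40.1807746887207, 65.4100570678711), 6.141647815704346)
rack [322 149  13  13 102] [ 752.5 -273.1   65.7] [ 740. -289.   52.] [ 765. -258.   80.] ((753.3286743164062, -273.33782958984375), (29.341970443725586, 23.835824966430664), 70.71033477783203)
rack [274 251   4  18  63] [ 482.5 -144.9   67.5] [ 463. -148.   62.] [ 504. -141.   73.] ((483.7862548828125, -144.4225311279297), (40.978878021240234, 7.304677486419678), 1.3514610528945923)
rack [287 253   4  18  65] [ 478.2 -176.5   66.5] [ 459. -180.   57.] [ 500. -173.   71.] ((479.73199462890625, -176.26133728027344), (40.997039794921875, 7.419241428375244), 0.657568633556366)
rack [313 252   4  19  71] [ 481.3 -239.6   65.5] [ 461. -243.   52.] [ 504. -236.   72.] ((482.3429260253906, -239.61788940429688), (43.3531494140625, 6.631649017333984), 0.29507967829704285)
rack [300 254   4  18  69] [ 477.2 -207.9   65.5] [ 458. -212.   52.] [ 498. -204.   71.] ((478.0270080566406,
[... 1693 characters left out ...]
4249267578125), (25.07423210144043, 23.41207504272461), 28.609655380249023)
lug [324 157  18  19 233] [553.9 124.3  44.9] [533. 102.  30.] [571. 158.  55.] ((551.4417724609375, 129.2165069580078), (30.313282012939453, 53.41712951660156), 11.706384658813477)
bal 1576 [523.4 271.7  58.8] ((513.4276733398438, 312.70941162109375), (219.2665557861328, 180.8277587890625), 11.793609619140625)
rackrect ((480.2320251464844, -193.54983520507812), (147.2940216064453, 57.51240921020508), 89.57803344726562) [[ 450.9342   -266.98306 ]
 [ 508.44507  -267.40662 ]
 [ 509.52985  -120.11661 ]
 [ 452.01898  -119.693054]]
[ 477.8 -148.2   68. ]
[ 478.5 -179.7   68. ]
[ 479.2 -211.2   68. ]
[ 479.9 -242.7   68. ]
```

View pics/crop0.png

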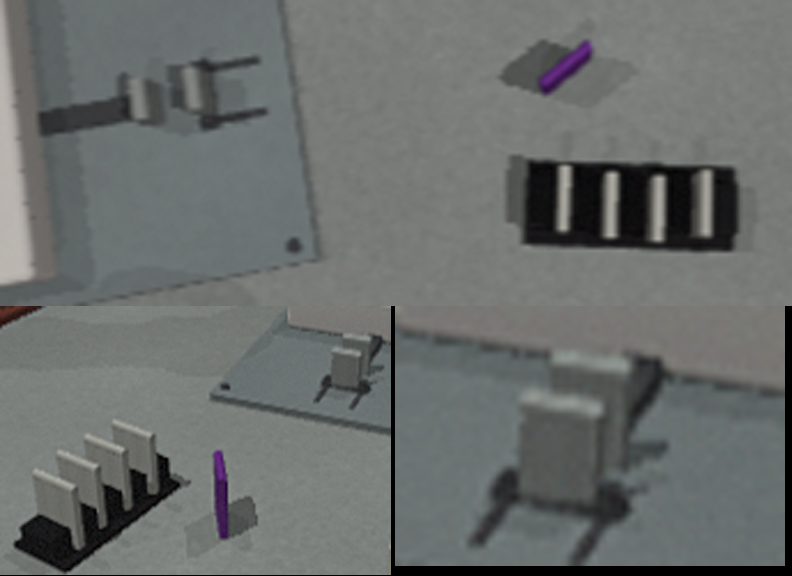

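The crop confirms it: the plates in the rack are aluminium and the purple one stands alone. Measurements agree across views: slots spaced 32 mm, plate tops at z≈68, plate yaw ≈11.7°. I start moving now.

```bash
python3 -m crank '0.0251 -0.0293 0 0 0 -5.9 1;0.0251 -0.0293 0 0 0 -5.9 1;0.0251 -0.0293 0 0 0 -5.9 1;0.0251 -0.0293 0 0 0 -5.9 1;0.0251 -0.0293 0 0 0 -5.9 1;0.0251 -0.0293 0 0 0 -5.9 1;0.0251 -0.0293 0 0 0 -5.9 1;0.0251 -0.0293 0 0 0 -5.9 1;0.0251 -0.0293 0 0 0 -5.9 1;0.0251 -0.0293 0 0 0 -5.9 1;0.0251 -0.0293 0 0 0 -5.9 1;0.0251 -0.0293 0 0 0 -5.9 1;0.0251 -0.0293 0 0 0 -5.9 1'
python3 -m crank '0 -0.0395 0 0 0 0 1;0 -0.0395 0 0 0 0 1;0 -0.0395 0 0 0 0 1;0 -0.0395 0 0 0 0 1;0 -0.0395 0 0 0 0 1;0 -0.0395 0 0 0 0 1;0 -0.0395 0 0 0 0 1;0 -0.0395 0 0 0 0 1;0 -0.0395 0 0 0 0 1;0 -0.0395 0 0 0 0 1;0 0 0 0 0 0 1;0 0 0 0 0 0 1'
python3 - <<'E'
from h import *
import pickle
T=pickle.load(open("top0.pkl","rb"));S=pickle.load(open("scene0.pkl","rb"))
a=np.radians(11.75);ux=np.array([np.cos(a),np.sin(a)]);uy=np.array([-np.sin(a),np.cos(a)])
for n,s in(("top",T),("scene",S)):
    P=cloud(s);m=(P[...,2]>20)&(P[...,2]<62)&(P[...,0]>420)&(P[...,0]<600)&(P[...,1]>60)&(P[...,1]<190)
    q=P[m];U=q[:,:2]@ux;V=q[:,:2]@uy
    h,e=np.histogram(V,np.arange(-10,60,2));print(n,[(int(b),int(c)) for b,c in zip(e,h) if c])
    for lo,hi in((-10,14),(14,60)):
        k=(V>lo)&(V<hi)&(q[:,2]>44);print(U[k].min(),U[k].max(),V[k].min(),V[k].max(),V[k].mean(),k.sum())
    # balance front edge
    m=(P[...,2]>20)&(P[...,2]<66)&(P[...,0]>300)&(P[...,0]<650)&(P[...,1]>170)&(P[...,1]<520);q=P[m];print("bal U",np.percentile(q[:,:2]@ux,[1,99]),"V",np.percentile(q[:,:2]@uy,[1,99]))
print(observe()["tool_pos"],observe()["ee_rot"][:,1])
E
```

```text
clock: 1.18
tool_pos: [480.8, 248.9, 222.5]
ee_rot: [[0.012, 1.0, -0.0], [1.0, -0.012, 0.0], [0.0, -0.0, -1.0]]
ft_force: [1.1, 1.3, 0.2]
gripper_width: 1.0
finger_force: 0.0
clock: 2.18
tool_pos: [479.4, -146.8, 222.4]
ee_rot: [[0.012, 1.0, -0.0], [1.0, -0.012, -0.0], [-0.0, -0.0, -1.0]]
ft_force: [-0.8, 0.5, 1.1]
gripper_width: 0.999
finger_force: 0.0
top [(-8, 18), (-6, 31), (-4, 15), (-2, 15), (0, 18), (2, 7), (4, 5), (6, 1), (30, 40), (32, 21), (34, 11), (36, 8), (38, 13), (40, 10), (42, 4), (52, 2), (54, 2), (56, 2)]
550.0220229510619 580.2786859180541 -6.595307168693973 6.170271447657807 -1.3948229065411866 65
549.9658513605734 580.0883009726534 30.82891276896459 43.177952153319275 35.8263235385458 71
bal U [455.04991855 672.11154152] V [117.11389272 294.73017099]
scene [(-10, 64), (-8, 67), (-6, 20), (-4, 9), (-2, 5), (0, 4), (26, 12), (28, 47), (30, 26), (32, 17), (34, 2), (36, 3), (38, 4), (40, 2)]
551.027737931711 581.3451407623088 -9.629840498723294 1.5745927380025575 -6.266711912849872 62
551.0580362738847 580.3741163241003 26.57760595840608 39.369974333957224 31.043025408426267 66
bal U [459.97615972 675.68444655] V [112.76083563 286.95121821]
[ 479.36722329 -146.84027136  222.44501859] [ 9.99931583e-01 -1.16937235e-02 -2.94340707e-04]
```

```bash
python3 -m crank '0.005 0.0015 -0.03 0 0 0 1;0 0 -0.04 0 0 0 1;0 0 -0.04 0 0 0 1;0 0 -0.04 0 0 0 1;0 0 -0.028 0 0 0 1;0 0 -0.01 0 0 0 1;0 0 0 0 0 0 1;0 0 0 0 0 0 1'
python3 -m crank '0 0 0 0 0 0 -1;0 0 0 0 0 0 -1;0 0 0 0 0 0 -1;0 0 0 0 0 0 -1;0 0 0 0 0 0 -1;0 0 0 0 0 0 -1;0 0 0 0 0 0 -1;0 0 0 0 0 0 -1' 25
python3 - <<'E'
from h import *
s=snapshot("scene");cv2.imwrite("pics/g1.png",cv2.resize(s["image"][120:270,150:350],None,fx=3,fy=3))
E
```

```text
clock: 2.85
tool_pos: [485.5, -142.5, 35.3]
ee_rot: [[0.006, 1.0, -0.0], [1.0, -0.006, -0.0], [-0.0, -0.0, -1.0]]
ft_force: [-0.1, 0.5, 0.2]
gripper_width: 0.998
finger_force: 0.0
clock: 3.52
tool_pos: [485.0, -142.9, 34.6]
ee_rot: [[0.007, 1.0, -0.0], [1.0, -0.007, 0.0], [0.0, -0.0, -1.0]]
ft_force: [-1.0, -0.2, 1.7]
gripper_width: 0.503
finger_force: 25.0
```

View pics/g1.png

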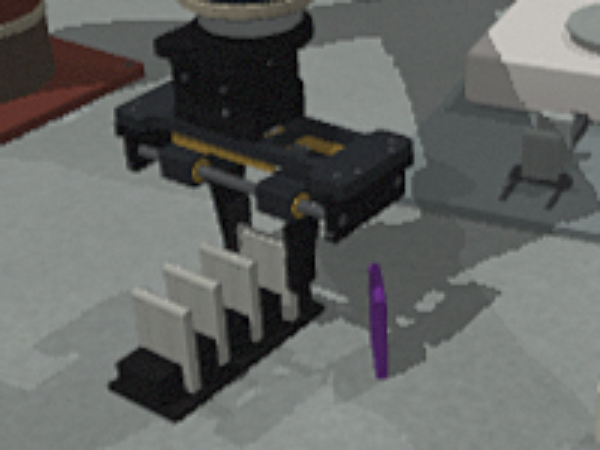

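Plate gripped: opening 43.8 mm, fingers around the plate at crop pixel (265,262), and the purple one is untouched. Next: lift and carry it above the gap.

```bash
python3 -m crank '0 0 0.02 0 0 0 -1;0 0 0.035 0 0 0 -1;0 0 0.035 0 0 0 -1;0 0 0.01 0 0 0 -1;0.00825 0.0339 0 0 0 1.52 -1;0.00825 0.0339 0 0 0 1.52 -1;0.00825 0.0339 0 0 0 1.52 -1;0.00825 0.0339 0 0 0 1.52 -1;0.00825 0.0339 0 0 0 1.52 -1;0.00825 0.0339 0 0 0 1.52 -1;0.00825 0.0339 0 0 0 1.52 -1;0.00825 0.0339 0 0 0 1.52 -1;0 0 -0.03 0 0 0 -1;0 0 -0.01 0 0 0 -1;0 0 0 0 0 0 -1;0 0 0 0 0 0 -1;0 0 0 0 0 0 -1;0 0 0 0 0 0 -1'
python3 - <<'E'
from h import *
s=snapshot("scene");t=snapshot("top");o=np.hstack([cv2.resize(s["image"][110:195,290:375],(400,400),interpolation=2),cv2.resize(t["image"][190:270,130:210],(400,400),interpolation=2)])
cv2.imwrite("pics/a1.png",o)
a=np.radians(11.75);ux=np.array([np.cos(a),np.sin(a)]);uy=np.array([-np.sin(a),np.cos(a)])
for n,q in(("scene",s),("top",t)):
    P=cloud(q);im=q["image"].astype(int)
    m=(P[...,2]>63)&(P[...,2]<88)&(P[...,0]>480)&(P[...,0]<610)&(P[...,1]>90)&(P[...,1]<170)&(im.min(-1)>110)
    p=P[m]
    if len(p)>5:print(n,len(p),"U",np.percentile(p[:,:2]@ux,[2,50,98]),"V",np.percentile(p[:,:2]@uy,[2,50,98]),"z",p[:,2].min())
tp=observe()["tool_pos"][:2];print("tcp U,V",tp@ux,tp@uy)
E
```

```text
clock: 5.07
tool_pos: [551.8, 127.4, 95.8]
ee_rot: [[-0.202, 0.979, 0.002], [0.979, 0.202, 0.001], [0.0, 0.002, -1.0]]
ft_force: [0.1, -0.1, -1.4]
gripper_width: 0.5
finger_force: 25.0
tcp U,V 566.0947529357996 12.873065166176618
```

View pics/a1.png

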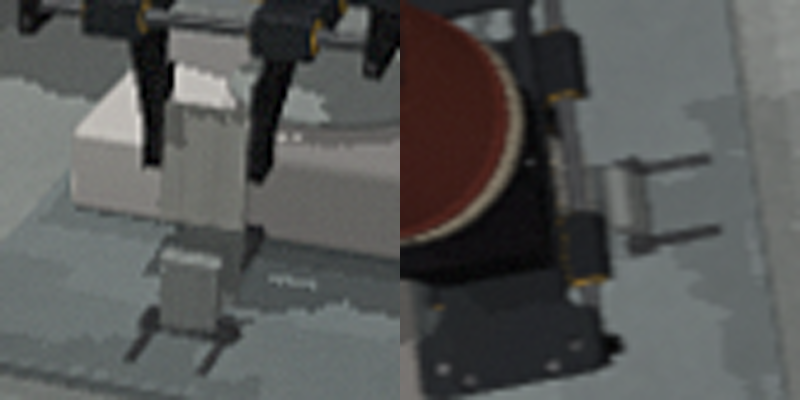

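The left crop (scene) shows the held plate at about (205,165) above the post at (192,290). I measure plate and post in that one view so the calibration error cancels.

```bash
python3 - <<'E'
from h import *
s=snapshot("scene");P=cloud(s)
a=np.radians(11.75);ux=np.array([np.cos(a),np.sin(a)]);uy=np.array([-np.sin(a),np.cos(a)])
U=P[...,:2]@ux;V=P[...,:2]@uy;Z=P[...,2]
for n,z0,z1 in(("post",30,50),("plate",72,90),("plate",90,115)):
    m=(Z>z0)&(Z<z1)&(U>535)&(U<600)&(V>-20)&(V<25)&(s["image"].min(-1)>70)
    h,e=np.histogram(V[m],np.arange(-20,26,2));print(n,m.sum(),"U",np.percentile(U[m],[3,50,97]).round(1),[(int(b),int(c)) for b,c in zip(e,h) if c])
    f=m&(abs(V-e[h.argmax()]-1)<2.5)
    print("  face V",np.median(V[f]),"U",np.percentile(U[f],[3,50,97]).round(1),np.polyfit(U[f],V[f],1)[0])
tp=observe()["tool_pos"];print("tcp U,V",tp[:2]@ux,tp[:2]@uy,tp[2])
E
```

```text
post 95 U [551.8 566.7 580.3] [(-14, 1), (-12, 9), (-10, 47), (-8, 32), (-6, 5), (2, 1)]
  face V -8.372467855890802 U [551.9 566.7 579.1] -0.006919840361337396
plate 131 U [546.5 567.9 588.2] [(-2, 1), (0, 3), (2, 28), (4, 67), (6, 25), (8, 5), (10, 1), (12, 1)]
  face V 4.876682968080416 U [546.4 566.4 587.1] 0.01338291549509026
plate 188 U [540.1 565.8 586.5] [(-2, 1), (0, 5), (2, 47), (4, 82), (6, 44), (8, 8), (20, 1)]
  face V 4.8646383557699835 U [546.2 565.8 586.2] -0.0039242149033274585
tcp U,V 566.0385361230037 13.062004806272856 95.42963222031311
```

```bash
python3 -m crank '-0.0006 0.0029 0 0 0 0 -1;0 0 0 0 0 0 -1;0 0 -0.02 0 0 0 -1;0 0 -0.02 0 0 0 -1;0 0 -0.01 0 0 0 -1;0 0 -0.003 0 0 0 -1;0 0 0 0 0 0 -1;0 0 0 0 0 0 -1'
python3 -m crank '0 0 -0.001 0 0 0 -1;0 0 -0.001 0 0 0 -1;0 0 -0.001 0 0 0 -1;0 0 0 0 0 0 -1;0 0 0 0 0 0 -1'
```

```text
clock: 5.88
tool_pos: [550.9, 131.2, 42.2]
ee_rot: [[-0.204, 0.979, 0.001], [0.979, 0.204, 0.0], [-0.0, 0.001, -1.0]]
ft_force: [0.0, -0.4, -0.3]
gripper_width: 0.5
finger_force: 25.0
clock: 6.3
tool_pos: [550.5, 131.3, 38.7]
ee_rot: [[-0.204, 0.979, 0.0], [0.979, 0.204, 0.0], [0.0, 0.0, -1.0]]
ft_force: [-1.0, 0.7, 0.4]
gripper_width: 0.504
finger_force: 25.0
```

```bash
python3 -m crank '0.0002 -0.001 -0.0002 0 0 0 -1;0.0002 -0.001 0 0 0 0 -1;0.0002 -0.001 0 0 0 0 -1;0 0 0 0 0 0 -1'
python3 -m crank '0.0002 -0.001 -0.0003 0 0 0 -1;0 0 0 0 0 0 -1;0 0 0 0 0 0 -1'
python3 -m crank '0.0002 -0.001 0 0 0 0 -1;0 0 0 0 0 0 -1;0 0 0 0 0 0 -1'
```

```text
clock: 6.63
tool_pos: [551.3, 128.3, 38.6]
ee_rot: [[-0.204, 0.979, 0.001], [0.979, 0.204, 0.0], [0.0, 0.001, -1.0]]
ft_force: [0.5, 1.8, 3.5]
gripper_width: 0.503
finger_force: 25.0
clock: 6.88
tool_pos: [551.4, 128.0, 38.6]
ee_rot: [[-0.204, 0.979, 0.0], [0.979, 0.204, 0.001], [0.001, 0.0, -1.0]]
ft_force: [-2.5, 3.0, 6.7]
gripper_width: 0.505
finger_force: 25.0
clock: 7.13
tool_pos: [551.7, 127.2, 38.6]
ee_rot: [[-0.205, 0.979, 0.0], [0.979, 0.205, 0.001], [0.001, 0.001, -1.0]]
ft_force: [-1.6, 3.3, 6.0]
gripper_width: 0.5
finger_force: 25.0
```

```bash
python3 -m crank '0.0002 -0.001 0.0003 0 0 0 -1;0 0 0 0 0 0 -1;0 0 0 0 0 0 -1'
python3 -m crank '0.0002 -0.001 0 0 0 0 -1;0 0 0 0 0 0 -1;0 0 0 0 0 0 -1'
```

```text
clock: 7.38
tool_pos: [551.8, 126.6, 38.6]
ee_rot: [[-0.205, 0.979, 0.0], [0.979, 0.205, 0.002], [0.001, 0.001, -1.0]]
ft_force: [-1.3, 4.9, 3.6]
gripper_width: 0.5
finger_force: 25.0
clock: 7.63
tool_pos: [551.8, 126.6, 38.6]
ee_rot: [[-0.206, 0.979, 0.0], [0.979, 0.206, 0.003], [0.002, 0.001, -1.0]]
ft_force: [-1.4, 7.9, 4.3]
gripper_width: 0.506
finger_force: 25.0
```

Contact with the post is felt (lateral force rising, no more motion). Release and lift off.

```bash
python3 -m crank '-0.0003 0.0015 0 0 0 0 -1;0 0 0 0 0 0 -1;0 0 0 0 0 0 1;0 0 0 0 0 0 1;0 0 0 0 0 0 1;0 0 0 0 0 0 1;0 0 0 0 0 0 1;0 0 0 0 0 0 1;0 0 0.03 0 0 0 1;0 0 0.04 0 0 0 1;0 0 0.03 0 0 0 1;-0.008 -0.0375 0 0 0 -1.52 1;-0.009 -0.0375 0 0 0 -1.52 1;-0.009 -0.0375 0 0 0 -1.52 1;-0.009 -0.0375 0 0 0 -1.52 1;-0.009 -0.0375 0 0 0 -1.52 1;-0.009 -0.0375 0 0 0 -1.52 1;-0.009 -0.0375 0 0 0 -1.52 1;-0.009 -0.0375 0 0 0 -1.52 1;0 0 0 0 0 0 1'
python3 - <<'E'
from h import *
s=snapshot("scene");t=snapshot("top");o=np.hstack([cv2.resize(s["image"][120:195,300:375],(400,400),interpolation=2),cv2.resize(t["image"][190:270,130:210],(400,400),interpolation=2)])
cv2.imwrite("pics/b1.png",o)
a=np.radians(11.75);ux=np.array([np.cos(a),np.sin(a)]);uy=np.array([-np.sin(a),np.cos(a)])
for n,q in(("scene",s),("top",t)):
    P=cloud(q);U=P[...,:2]@ux;V=P[...,:2]@uy;Z=P[...,2]
    for z0,z1 in((30,50),(52,60),(60,66),(66,80)):
        m=(Z>z0)&(Z<z1)&(U>535)&(U<600)&(V>-20)&(V<60);h,e=np.histogram(V[m],np.arange(-20,62,2));print(n,z0,m.sum(),"U",np.percentile(U[m],[3,97]) if m.any() else 0,"zmax",Z[m].max() if m.any() else 0,[(int(b),int(c)) for b,c in zip(e,h) if c])
print(observe()["tool_pos"],observe()["ee_rot"][:,1])
E
```

```text
clock: 9.3
tool_pos: [477.8, -182.2, 138.9]
ee_rot: [[0.018, 1.0, 0.001], [1.0, -0.018, -0.002], [-0.002, 0.001, -1.0]]
ft_force: [-1.3, -0.2, -0.9]
gripper_width: 1.001
finger_force: 0.0
scene 30 138 U [545.84328931 587.6617959 ] zmax 49.96196338180146 [(-14, 2), (-12, 9), (-10, 35), (-8, 42), (-6, 9), (-4, 2), (-2, 1), (0, 5), (2, 15), (4, 14), (6, 2), (8, 2)]
scene 52 84 U [545.79267079 587.44789987] zmax 59.93435210700142 [(-12, 1), (-10, 4), (-8, 3), (-6, 9), (-4, 4), (-2, 2), (0, 11), (2, 23), (4, 22), (6, 3), (10, 2)]
scene 60 41 U [545.47788073 587.5609734 ] zmax 65.71064390160534 [(-2, 1), (0, 2), (2, 11), (4, 21), (6, 5), (8, 1)]
scene 66 55 U [546.3979461  587.77473982] zmax 72.42317710590302 [(0, 4), (2, 16), (4, 22), (6, 9), (8, 4)]
top 30 74 U [543.96313346 582.8338977 ] zmax 49.79300160927515 [(-8, 10), (-6, 15), (-2, 1), (0, 1), (2, 2), (4, 3), (6, 8), (8, 1), (10, 1), (12, 1), (28, 1), (30, 21), (32, 6), (34, 1), (36, 1), (38, 1)]
top 52 112 U [548.85557841 579.97158657] zmax 59.84134975038039 [(-8, 1), (-6, 6), (-4, 7), (-2, 11), (0, 10), (2, 8), (4, 14), (6, 6), (8, 1), (30, 1), (32, 9), (34, 10), (36, 10), (38, 8), (40, 9), (42, 1)]
top 60 13 U [543.90565779 579.53421942] zmax 65.82863227551876 [(4, 5), (6, 5), (10, 1), (12, 1), (14, 1)]
top 66 65 U [545.60463514 586.3090542 ] zmax 75.03211824617523 [(4, 8), (6, 18), (8, 16), (10, 13), (12, 10)]
[ 479.92925119 -175.94765075  138.45598827] [ 9.99944360e-01 -1.05472974e-02  1.77496476e-04]
```

View pics/b1.png

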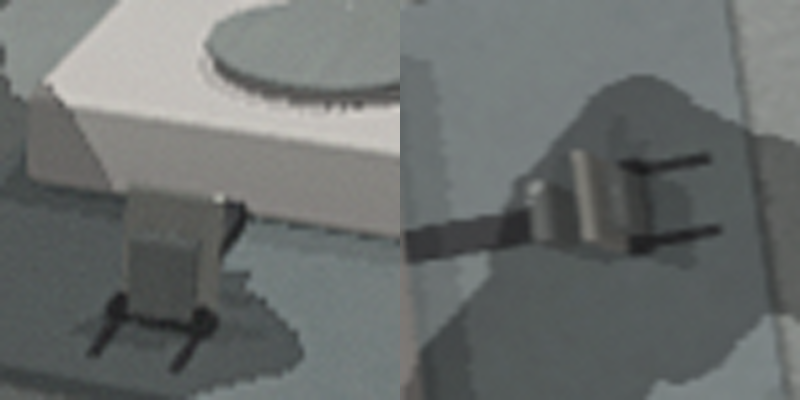

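Plate 1 stands upright and fully down (top at z≈72) against the post: scene crop (170,250), top crop (597,195). The lug at (545,215) leaves about 17 mm free. Next, the second plate.

```bash
python3 -m crank '0.0004 0.001 0 0 0 0 1;0 0 -0.035 0 0 0 1;0 0 -0.035 0 0 0 1;0 0 -0.025 0 0 0 1;0 0 -0.009 0 0 0 1;0 0 0 0 0 0 1;0 0 0 0 0 0 1'
python3 -m crank '0 0 0 0 0 0 -1;0 0 0 0 0 0 -1;0 0 0 0 0 0 -1;0 0 0 0 0 0 -1;0 0 0 0 0 0 -1;0 0 0 0 0 0 -1;0 0 0 0 0 0 -1;0 0 0 0 0 0 -1' 25
```

```text
clock: 9.98
tool_pos: [481.5, -172.8, 34.9]
ee_rot: [[0.006, 1.0, -0.0], [1.0, -0.006, -0.0], [-0.0, -0.0, -1.0]]
ft_force: [-0.7, -0.4, 0.7]
gripper_width: 0.999
finger_force: 0.0
clock: 10.65
tool_pos: [480.9, -173.3, 34.4]
ee_rot: [[0.007, 1.0, -0.0], [1.0, -0.007, 0.0], [0.0, -0.0, -1.0]]
ft_force: [-0.5, -0.3, 0.8]
gripper_width: 0.5
finger_force: 25.0
```

```bash
python3 -m crank '0 0 0.02 0 0 0 -1;0 0 0.035 0 0 0 -1;0 0 0.035 0 0 0 -1;0 0 0.015 0 0 0 -1;0.0075 0.0349 0 0 0 1.36 -1;0.0075 0.0349 0 0 0 1.36 -1;0.0075 0.0349 0 0 0 1.36 -1;0.0075 0.0349 0 0 0 1.36 -1;0.0075 0.0349 0 0 0 1.36 -1;0.0075 0.0349 0 0 0 1.36 -1;0.0075 0.0349 0 0 0 1.36 -1;0.0075 0.0349 0 0 0 1.36 -1;0.0075 0.0349 0 0 0 1.36 -1;0 0 -0.02 0 0 0 -1;0 0 0 0 0 0 -1;0 0 0 0 0 0 -1;0 0 0 0 0 0 -1;0 0 0 0 0 0 -1'
cat > m.py <<'E'
from h import *
s=snapshot("scene");P=cloud(s)
a=np.radians(11.75);ux=np.array([np.cos(a),np.sin(a)]);uy=np.array([-np.sin(a),np.cos(a)])
U=P[...,:2]@ux;V=P[...,:2]@uy;Z=P[...,2]
for z0,z1 in((30,52),(57,70),(78,95),(95,115),(115,130)):
    m=(Z>z0)&(Z<z1)&(U>535)&(U<600)&(V>-20)&(V<40)&(s["image"].min(-1)>70)
    h,e=np.histogram(V[m],np.arange(-20,42,2))
    f=m&(abs(V-e[h.argmax()]-1)<2.5)
    print(z0,m.sum(),"face V",np.median(V[f]),"U",np.percentile(U[f],[3,97]).round(1))
tp=observe()["tool_pos"];print("tcp U,V",tp[:2]@ux,tp[:2]@uy,tp)
E
python3 m.py
```

```text
clock: 12.15
tool_pos: [548.9, 139.6, 120.2]
ee_rot: [[-0.203, 0.979, 0.001], [0.979, 0.203, 0.0], [0.0, 0.001, -1.0]]
ft_force: [0.7, -0.2, -0.4]
gripper_width: 0.504
finger_force: 25.0
30 151 face V -8.389779541683867 U [551.9 579.5]
57 98 face V 4.257628764414584 U [544.6 587.6]
78 28 face V 15.397517125555265 U [545.9 584.3]
95 146 face V 15.282044182393896 U [546.4 586.5]
115 121 face V 15.191636560678274 U [538.1 586.5]
tcp U,V 565.8600207683262 25.027349629818502 [548.90607809 139.73563887 120.26861367]
```

```bash
python3 -m crank '-0.0001 0.0006 -0.01 0 0 0 -1;0 0 -0.02 0 0 0 -1;0 0 -0.02 0 0 0 -1;0 0 -0.015 0 0 0 -1;0 0 -0.01 0 0 0 -1;0 0 -0.003 0 0 0 -1;0 0 0 0 0 0 -1;0 0 0 0 0 0 -1'
python3 -m crank '0 0 -0.001 0 0 0 -1;0 0 -0.001 0 0 0 -1;0 0 -0.001 0 0 0 -1;0 0 0 0 0 0 -1;0 0 0 0 0 0 -1'
```

```text
clock: 12.87
tool_pos: [548.8, 141.3, 41.9]
ee_rot: [[-0.205, 0.979, 0.001], [0.979, 0.205, 0.0], [0.0, 0.001, -1.0]]
ft_force: [0.3, 0.2, -0.0]
gripper_width: 0.502
finger_force: 25.0
clock: 13.28
tool_pos: [548.4, 141.5, 38.5]
ee_rot: [[-0.205, 0.979, 0.0], [0.979, 0.205, 0.0], [0.0, 0.0, -1.0]]
ft_force: [0.3, 0.5, -0.3]
gripper_width: 0.503
finger_force: 25.0
```

```bash
python3 -m crank '0 0 -0.0005 0 0 0 -1;0 0 0 0 0 0 -1;0 0 0 0 0 0 1;0 0 0 0 0 0 1;0 0 0 0 0 0 1;0 0 0 0 0 0 1;0 0 0 0 0 0 1;0 0 0 0 0 0 1;0 0 0.03 0 0 0 1;0 0 0.04 0 0 0 1;0 0 0.03 0 0 0 1;0.01 -0.039 0.02 0 0 0 1;0.01 -0.039 0.02 0 0 0 1;0.01 -0.039 0.02 0 0 0 1;0.01 -0.039 0 0 0 0 1;0.01 -0.039 0 0 0 0 1;0 0 0 0 0 0 1'
python3 m.py; python3 - <<'E'
from h import *
s=snapshot("scene");t=snapshot("top");o=np.hstack([cv2.resize(s["image"][120:195,300:375],(400,400),interpolation=2),cv2.resize(t["image"][190:270,130:210],(400,400),interpolation=2)])
cv2.imwrite("pics/b2.png",o)
a=np.radians(11.75);ux=np.array([np.cos(a),np.sin(a)]);uy=np.array([-np.sin(a),np.cos(a)])
P=cloud(t);U=P[...,:2]@ux;V=P[...,:2]@uy;Z=P[...,2]
for z0,z1 in((48,60),(62,80)):
    m=(Z>z0)&(Z<z1)&(U>535)&(U<600)&(V>-20)&(V<60);h,e=np.histogram(V[m],np.arange(-20,62,2));print(z0,np.percentile(U[m],[3,97]),[(int(b),int(c),) for b,c in zip(e,h) if c])
E
```

```text
clock: 14.7
tool_pos: [596.6, -55.1, 194.6]
ee_rot: [[-0.195, 0.981, 0.002], [0.981, 0.195, -0.004], [-0.004, 0.001, -1.0]]
ft_force: [-1.6, -1.4, 0.0]
gripper_width: 0.999
finger_force: 0.0
30 140 face V -7.725777459316405 U [551.9 579. ]
57 133 face V 4.463076342649895 U [544.3 587.6]
  return _methods._mean(a, axis=axis, dtype=dtype,
  ret = ret.dtype.type(ret / rcount)
Traceback (most recent call last):
  File "m.py", line 9, in <module>
    print(z0,m.sum(),"face V",np.median(V[f]),"U",np.percentile(U[f],[3,97]).round(1))
                                                  ~~~~~~~~~~~~~^^^^^^^^^^^^^
IndexError: index -1 is out of bounds for axis 0 with size 0
Traceback (most recent call last):
IndexError: index -1 is out of bounds for axis 0 with size 0
```

View pics/b2.png

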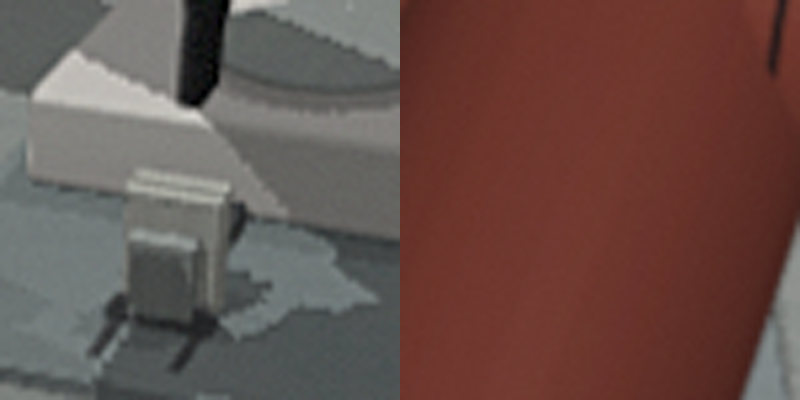

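Both plates stand side by side, level, at scene crop (180,245), with tops at rows 178–190. Next, turn 90° for the pinch of post and lug.

```bash
python3 -m crank '-0.0035 0.0141 0 0 0 6.96 1;-0.0035 0.0141 0 0 0 6.96 1;-0.0035 0.0141 0 0 0 6.96 1;-0.0035 0.0141 0 0 0 6.96 1;-0.0035 0.0141 0 0 0 6.96 1;-0.0035 0.0141 0 0 0 6.96 1;-0.0035 0.0141 0 0 0 6.96 1;-0.0035 0.0141 0 0 0 6.96 1;-0.0035 0.0141 0 0 0 6.96 1;-0.0035 0.0141 0 0 0 6.96 1;-0.0035 0.0141 0 0 0 6.96 1;-0.0035 0.0141 0 0 0 6.96 1;-0.0035 0.0141 0 0 0 6.96 1;0 0 0 0 0 0 1;0 0 0 0 0 0 1;0 0 0 0 0 0 1'
```

```text
clock: 16.18
tool_pos: [550.6, 138.0, 193.4]
ee_rot: [[-0.978, -0.21, -0.0], [-0.21, 0.978, -0.0], [0.0, -0.0, -1.0]]
ft_force: [-0.3, -0.9, 0.4]
gripper_width: 1.0
finger_force: 0.0
```

```bash
python3 -m crank '0.0007 -0.0108 0 0 0 -0.35 1;0 0 -0.03 0 0 0 1;0 0 -0.04 0 0 0 1;0 0 -0.04 0 0 0 1;0 0 -0.03 0 0 0 1;0 0 -0.015 0 0 0 1;0 0 -0.01 0 0 0 1;0 0 0 0 0 0 1;0 0 0 0 0 0 1;0 0 0 0 0 0 1'
```

```text
clock: 17.02
tool_pos: [552.5, 127.2, 30.0]
ee_rot: [[-0.978, -0.207, 0.002], [-0.207, 0.978, 0.001], [-0.002, 0.0, -1.0]]
ft_force: [0.6, 0.1, -0.3]
gripper_width: 1.001
finger_force: 0.0
```

```bash
python3 -m crank '-0.0008 0.0004 -0.004 0 0 0 1;0 0 0 0 0 0 0.4;0 0 0 0 0 0 0.2;0 0 0 0 0 0 0.1;0 0 0 0 0 0 0.05;0 0 0 0 0 0 0;0 0 0 0 0 0 0;0 0 0 0 0 0 0' 20
python3 -m crank '0 0 0 0 0 0 -0.1;0 0 0 0 0 0 -0.2;0 0 0 0 0 0 -0.5;0 0 0 0 0 0 -1;0 0 0 0 0 0 -1;0 0 0 0 0 0 -1;0 0 0 0 0 0 -1' 20
python3 - <<'E'
from h import *
s=snapshot("scene");cv2.imwrite("pics/c1.png",cv2.resize(s["image"][100:200,280:390],(660,600),interpolation=2))
E
```

```text
clock: 17.68
tool_pos: [550.5, 128.7, 24.6]
ee_rot: [[-0.978, -0.208, -0.0], [-0.208, 0.978, 0.001], [-0.0, 0.001, -1.0]]
ft_force: [-0.4, 4.2, 1.1]
gripper_width: 0.562
finger_force: 1.7
clock: 18.27
tool_pos: [550.7, 127.6, 24.5]
ee_rot: [[-0.978, -0.207, 0.0], [-0.207, 0.978, -0.0], [-0.0, -0.0, -1.0]]
ft_force: [-0.3, -0.7, 3.1]
gripper_width: 0.459
finger_force: 20.0
```

View pics/c1.png

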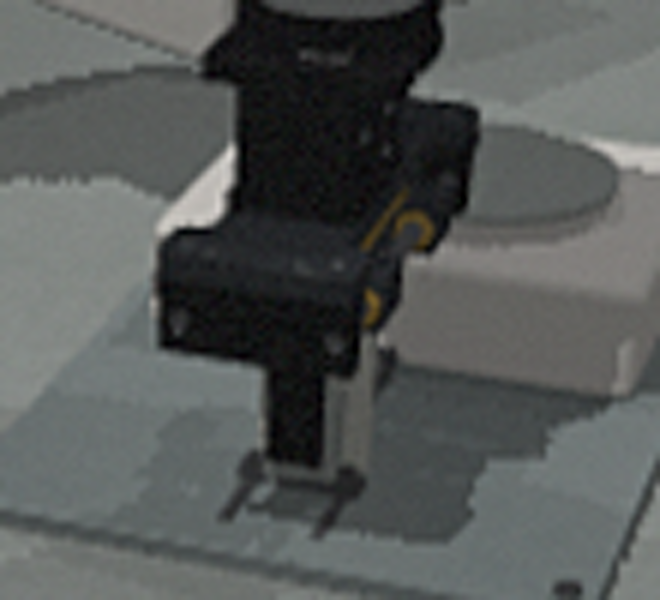

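The opening is 0.459 × 87 = 39.9 mm, which matches 12 + 8 + 8 + 12 = 40 mm, so the gap is closed tight with two plates. In the crop the finger is on the post at (295,420) and the plates behind are clear of the gripper body. Firm up the clamp and check.

```bash
python3 -m crank '0 0 0 0 0 0 -1;0 0 0 0 0 0 -1;0 0 0 0 0 0 -1;0 0 0 0 0 0 -1;0 0 0 0 0 0 -1;0 0 0 0 0 0 -1' 35
python3 - <<'E'
from h import *
s=snapshot("scene");P=cloud(s)
a=np.radians(11.75);U=P[...,:2]@[np.cos(a),np.sin(a)];V=P[...,:2]@[-np.sin(a),np.cos(a)];Z=P[...,2]
m=(U>580)&(U<592)&(V>-5)&(V<45)&(Z>14)&(Z<85)
h,e=np.histogram(V[m],np.arange(-6,46,3));print([(int(b),int(c)) for b,c in zip(e,h) if c],"z",np.percentile(Z[m],[1,99]))
E
```

```text
clock: 18.82
tool_pos: [550.7, 127.6, 24.5]
ee_rot: [[-0.978, -0.207, 0.0], [-0.207, 0.978, -0.0], [-0.0, -0.0, -1.0]]
ft_force: [0.2, -2.7, 3.8]
gripper_width: 0.454
finger_force: 35.0
[(-6, 6), (-3, 7), (0, 22), (3, 40), (6, 12), (9, 7), (12, 5), (15, 6), (18, 4)] z [14.27995115 71.53761201]
```

```bash
python3 -c "
from plant import sign_off;print(sign_off())"
```

```text
the job is handed in; nothing more can be done
None
```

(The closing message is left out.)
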